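# Slacken the lid clamp of the gas flow-cell unit and swing it aside

## Robot

A 6-joint arm with a two-finger parallel gripper is mounted at the origin on the work surface. World frame = base frame: x ahead of the robot, y to its left, z up, the work surface at z = 0. Lengths are in mm, angles in rad, forces in N, time in s.
With the tool pointing down it reaches from about 350 to 775 mm from the base axis. Payload 7.3 kg.
Tool frame: the origin (TCP) lies at the very end of the fingers, on their centre line; the grasp point (between the pads) lies 19 mm behind it; x points along the fingers, z is the direction in which the jaws open and shut, and the axes are right-handed (so a half turn about x gives the same grasp; the last joint's range is limited). The gripper opens to 92 mm and grips with 3 to 60 N. Pads are 19 mm wide; open, the fingers measure 130 mm over their backs; the gripper's body (75 mm by 190 mm) begins 47 mm behind the grasp point.
Start: joints at [-1.36, 0.342, 1.524, -0, 1.275, -0.146], TCP at [183.395, -491.95, 187.441] pointing down, gripper open.
Joint ranges: [-2.53, 2.53], [-0.77, 2.02], [0.04, 2.7], [-1, 4.14], [0.28, 2.66], [-3.11, 3.11]. Speed limits (rad/s): [2.57, 2.57, 3.14, 3.14, 3.14, 3.14].

## Interface

Orientations are given as [roll, pitch, yaw] about the fixed x, y, z axes, in that order (R = Rz(yaw) Ry(pitch) Rx(roll)).
In Python, from plant import * gives the robot as it stands.
- The arm moves only by the tool carry_out, never from a script. Its argument "rows" is a list of rows, each a list of 4 numbers: the shift along the world's x, y, z in mm, then the turn about the world's z in degrees. In form: [[x, y, z, twist], ...]. A call has 1 to 20 rows; each row is the pose to reach, as a shift and turn from the pose measured when the call began; what a row does not reach only later rows make up. A row lasts 1/12 s, in which the tool goes at most 41.7 mm and 7.16 degrees, less where a joint would pass 70% of its speed; a pose out of reach is approached as far as the arm can. A call with a gripper value outside its range is refused whole. "hand" is the finger opening in mm, from 0 to 91.8, set as the call begins (left out, the last holds). The fingers move at their own pace and stop on an object; the grip force is fixed at half the most. Time passes only in rows, so rows that repeat a pose let the fingers close. It gives the time, the measured TCP pose, the force and the opening at its end, in the units of the state.
- get_obs(): the state, without advancing time (a new reading comes with each control period).
- capture(name): name is "scene" or "top" or "wrist"; returns the picture (400x640x3 uint8, red, green, blue); there is no depth.
- camera_info(name): a dict with "camera_matrix" (3x3 intrinsics, pixels), "dist" ([k1, k2, p1, p2, k3] as OpenCV has them; the pictures are not rectified), "pose" (4x4, takes a point from camera to world coordinates); the wrist camera has in their place "mount" (4x4, takes a point from camera to tool coordinates, whose origin is the TCP and whose axes are the tool frame's). Camera axes: x right, y down, z forward; pixel columns grow to the right and rows downward; lengths in mm; the calibration is good to about 2 mm. A picture is of the moment at which its call begins: read the wrist's pose just before it. camera_info takes no time and is no camera call.
- close_job(): hands the job in, once; it reports no verdict.
The state is a dict: "time": time; "joint_positions": joint angles; "dq": joint speeds; "tau": joint torques, N m; "tool_pos": TCP position; "tcp_rot": TCP orientation; "contact_force": force on the tool from outside, world axes, zero at the start; "moment": the same for the moment, N m; "grip_width": finger opening in mm.
Only numpy, scipy, OpenCV 4.12 (cv2) and the standard library are available. Lean on these libraries where they do the work, as an engineer would, in place of code of your own. Each camera call takes 0.05 s, during which the arm holds its last target. There are 200 camera calls.

## Task

One of the two swing clamps on the front of the gas flow-cell unit still holds the lid shut. Without taking hold of anything, roll a fingertip lightly round the knurled rim of that clamp's nut to loosen it, anticlockwise as seen from above, counting two full turns and no more, so that the clamp arm lifts out of its ribs; then push the arm sideways with a fingertip, about a quarter turn either way, until it is clear of the lid, and leave the nut on its stud. Leave the other clamp and everything standing about where it is.

Things in the scene. Friction and masses are not known exactly. Their poses are not given: they have to be found in the camera images.
- flow_unit: fixed gas flow-cell unit: white housing with display, clear tank, on top a lid in a white frame, 260 (x) x 370 (y) mm, its top 150 mm above the bench. Origin: centre of its underside; x points from the front (clamps, robot's side) to the back. The clamp studs stand 30 mm in front of the lid's front edge, at x = -160, y = +110 and -110 mm; which one is fastened varies
- clamp_post: the clamp that still holds the lid shut: bracket and upright threaded stud (11 mm diameter, its top 54 mm above the lid's top face), fixed to the unit's front. Origin: on the stud's axis, level with the lid's top face (150 mm above the bench); z up, x points over the lid to the back and the fastened arm lies along it
- clamp_nut (a joint): turning of the knurled nut on that stud, rad: 0 tight, grows anticlockwise from above as it loosens (6.28 a turn). It rises 3 mm a turn, turns with about 2 N at the rim and stays where left. Black; head 36 mm diameter, 18 mm high, when tight 21 to 39 mm above the lid's top face; below it a hub 22 mm diameter, 8 mm high. A white line on top points along clamp_post x at 0
- clamp_nut_top (a point): point on the axis in the top face of that nut's knurled head (head 18 mm high below it); rises 3 mm per turn
- clamp_arm (a joint): swing of that clamp's steel arm about the stud, rad: 0 straight over the lid, positive anticlockwise from above, free to 2.2 either way, clear of the lid from 1.22. Arm 20 mm wide, 12 mm thick, rounded end 68 mm from the axis, hub under the nut 32 mm diameter. A spring lifts it with the nut: underside on the lid when tight, 3 mm up per turn. About 1 N at its end swings it; it stays where left
- clamp_arm_tip (a point): point in the top face of that arm, on its centre line 58 mm from the stud's axis (the end is 10 mm further out); x points out along the arm, z up. Two lid ribs, 4 mm high, 2 mm clear of either side of the arm, 34 to 56 mm from the axis, catch it until the nut is about 1.4 turns undone
- other_post: the other, like clamp, already undone (nut two turns up, arm turned aside along the lid's edge): leave it. Origin and axes as for clamp_post.
- other_arm_tip (a point): the same point of the other clamp's arm as clamp_arm_tip
- other_nut_mark (a point): outer end of the index line on the other clamp's nut, 16.5 mm from its axis
- stopper: black rubber stopper, 35 mm diameter, 32 mm high, standing loose on the lid between the clamps; origin at its underside
- bottle_a: glass reactor bottle with a green ribbed screw cap, 70 mm diameter, 144 mm high, loose on the bench; origin at its underside
- bottle_b: another such bottle, loose on the bench
- loose_nut: a spare knurled nut, 36 mm diameter, 26 mm high, lying head down on the bench; origin at its underside
- screwdriver: screwdriver with grey handle, 180 mm long, lying on the bench
- instrument_case: flat grey case 85 x 130 x 26 mm, on the bench
- beaker: glass beaker, 66 mm diameter, 85 mm high, on the bench

How it is judged (in metres and radians):
On the way, in this order (a step that is already met when the one before it is completed fails the run):
1. the fastened clamp's nut is undone by two full turns, the arm still over the lid (value of joint clamp_nut above 11.3 rad and value of joint clamp_arm between -0.3 and 0.3 rad), for 0.1 s.
2. the arm is swung clear of the lid ((value of joint clamp_arm above 1.22 rad or value of joint clamp_arm below -1.22 rad)), for 0.1 s.
At the end, for the whole second after the job is handed in: the nut of the clamp that was fastened is undone by two turns (1.8 to 2.5 turns from tight), its arm is turned at least 1.22 rad to either side, clear of the lid, and both are at rest (value of joint clamp_nut between 11.3 and 15.7 rad and (value of joint clamp_arm above 1.22 rad or value of joint clamp_arm below -1.22 rad) and velocity of joint clamp_arm between -0.05 and 0.05 rad/s and velocity of joint clamp_nut between -0.05 and 0.05 rad/s); the robot touches nothing.
It fails at once if the arm is forced aside before the nut has been undone by two turns (1.8 at least) (value of joint clamp_nut below 11.3 rad and (value of joint clamp_arm above 0.35 rad or value of joint clamp_arm below -0.35 rad)).
It fails at once if the nut or the arm is taken between the fingers ((horizontal distance between the grasp point and clamp_nut_top below 0.011 m and z of the grasp point in the frame of clamp_nut_top below 0.016 m) or (y of the grasp point in the frame of clamp_arm_tip between -0.008 and 0.008 m and x of the grasp point in the frame of clamp_arm_tip between -0.04 and 0.02 m and z of the grasp point in the frame of clamp_arm_tip below 0.014 m)).
It fails at once if the clamp is pressed with more than 40 N (contact force between the fingers and clamp_post above 40 N).
It fails at once if the other clamp is moved (its arm's end by 15 mm or its nut's rim by 8 mm) (distance of other_arm_tip from where it was at the start of the episode above 0.015 m or distance of other_nut_mark from where it was at the start of the episode above 0.008 m).
It fails at once if a bystander is lifted, carried or pushed by more than 25 mm (distance of any of stopper, bottle_a, bottle_b, loose_nut, screwdriver, instrument_case, beaker from where it was at the start of the episode above 0.025 m).
It also fails if it takes over 69 s, if anything falls off the work surface, if the arm or the gripper's body presses on something with over 40 N, if the wrist force passes 120 N, or if a joint passes its speed limit or range.

## Working session

There is one attempt and no reset: what is moved stays moved. The work goes in short steps, Python scripts to look and compute and a tool call to move; the robot and the scene stay as the last step left them, time stands still between calls to the robot, and variables do not carry over. Pictures are saved under pics/ and viewed, about 8 in all and at most 12, crops included, and the job is handed in when it is done.

Besides the shell and the picture viewer there is one more tool, called after "Call:" as name([rows], argument=value, ...), one row to a line, values as JSON. carry_out: Moves the arm, as the interface text tells. Its arguments: {"type":"object","properties":{"rows":{"type":"array"},"hand":{"type":"number"}},"required":["rows"]}

```bash
mkdir -p pics; ls
python3 - <<'E'
from plant import *
import cv2,numpy as np
for n in ("scene","top"):
    cv2.imwrite(f"pics/{n}0.png",capture(n)[:,:,::-1]); i=camera_info(n); print(n,i)
print(camera_info("wrist")); print(get_obs())
E
```

```text
pics
scene {'camera_matrix': array([[463.1033192 ,   0.        , 321.13049258],
       [  0.        , 463.1033192 , 196.3639219 ],
       [  0.        ,   0.        ,   1.        ]]), 'dist': array([-0.02920407,  0.        ,  0.        ,  0.        ,  0.        ]), 'pose': array([[-1.43084589e-01,  7.33888055e-01, -6.64029460e-01,
         1.51195175e+03],
       [ 9.89697278e-01,  1.02635103e-01, -9.98265226e-02,
         1.26086913e+02],
       [-5.10876064e-03, -6.71471786e-01, -7.41012511e-01,
         1.16113086e+03],
       [ 0.00000000e+00,  0.00000000e+00,  0.00000000e+00,
         1.00000000e+00]])}
top {'camera_matrix': array([[516.98907652,   0.        , 313.710495  ],
       [  0.        , 516.98907652, 199.56684606],
       [  0.        ,   0.        ,   1.        ]]), 'dist': array([0.04624505, 0.        , 0.        , 0.        , 0.        ]), 'pose': array([[-3.80034622e-03, -9.77565131e-01,  2.10599079e-01,
         2.84822069e+02],
       [-9.99992733e-01,  3.77891230e-03, -5.04207837e-04,
         9.83929916e+00],
       [-3.02939450e-04, -2.10599465e-01, -9.7757238
[... 702 characters left out ...]
     1.00000000e+00]])}
{'time': 0.1, 'joint_positions': array([-1.35998051e+00,  3.42666593e-01,  1.52492312e+00, -2.51701414e-05,
        1.27537816e+00, -1.46028321e-01]), 'dq': array([ 4.06614268e-04, -1.55844791e-03, -2.10315786e-03, -4.27086791e-05,
        6.23398712e-04,  1.04075850e-03]), 'tau': array([ 1.20794029e-03, -4.32006168e+01, -2.44693261e+01,  7.19347713e-02,
        5.25861117e-02, -5.05601849e-05]), 'tool_pos': array([ 183.30406107, -491.52026443,  186.80688772]), 'tcp_rot': array([3.01306492, 1.56942089, 1.79912007]), 'contact_force': array([-0.52265255,  0.99684151, -0.53366132]), 'moment': array([-0.04332409, -0.02887613, -0.00101353]), 'grip_width': 91.9353911280226}
```

View pics/top0.png

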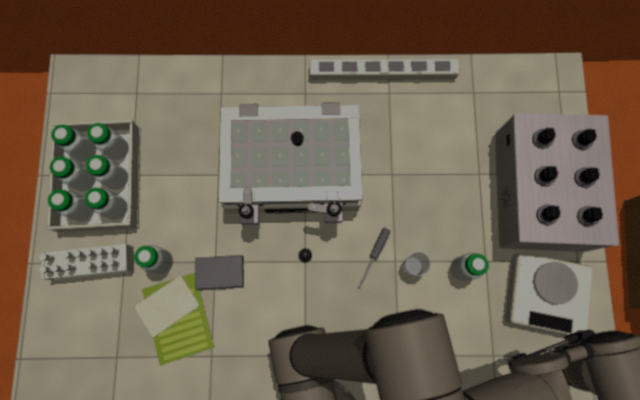

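View pics/scene0.png

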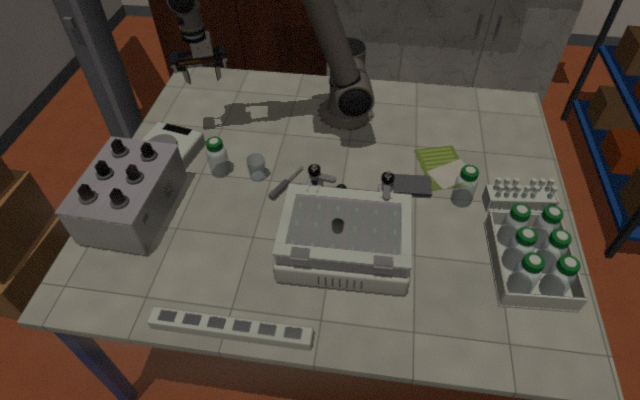

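Top view: the left clamp (about px 247,210, +y side) has its arm over the lid, so it is the fastened one. The right clamp's arm (px 333,209) lies along the lid edge. I'll zoom in to measure.

```bash
cat > h.py <<'E'
import numpy as np,cv2
from scipy.spatial.transform import Rotation as R
def ray2z(i,uv,z,pose=None):
    P=i['pose'] if pose is None else pose
    p=cv2.undistortPoints(np.array([[uv]],float),i['camera_matrix'],i['dist'])[0,0]
    d=P[:3,:3]@[p[0],p[1],1]; return P[:3,3]+d*(z-P[2,3])/d[2]
def toolpose(o):
    T=np.eye(4);T[:3,:3]=R.from_euler('xyz',o['tcp_rot']).as_matrix();T[:3,3]=o['tool_pos'];return T
def project(i,p,pose):
    q=np.linalg.inv(pose)@np.append(p,1)
    return cv2.projectPoints(q[None,:3],np.zeros(3),np.zeros(3),i['camera_matrix'],i['dist'])[0][0,0]
E
python3 - <<'E'
from plant import *
from h import *
im=cv2.imread('pics/top0.png')
c=im[95:235,210:370]; cv2.imwrite('pics/c1.png',cv2.resize(c,None,fx=5,fy=4*5/4,interpolation=cv2.INTER_CUBIC)[:600] if 0 else cv2.resize(c[55:],None,fx=5,fy=5,interpolation=cv2.INTER_CUBIC))
i=camera_info('top')
for n,uv,z in [('nutL',(246,211),189),('nutR',(333,209),195),('lidTL',(222,107),150),('lidTR',(359,107),150),('lidBL',(220,202),150),('lidBR',(361,200),150)]: print(n,ray2z(i,uv,z).round(1))
print(toolpose(get_obs()).round(3))
E
```

```text
nutL [528.6 177.7 189. ]
nutR [531.7 -38.5 195. ]
lidTL [819.5 253.3 150. ]
lidTR [ 818.4 -113.   150. ]
lidBL [560.  250.1 150. ]
lidBR [ 563.9 -112.6  150. ]
[[-0.00000e+00  9.37000e-01  3.49000e-01  1.83304e+02]
 [ 1.00000e-03  3.49000e-01 -9.37000e-01 -4.91520e+02]
 [-1.00000e+00  0.00000e+00 -1.00000e-03  1.86807e+02]
 [ 0.00000e+00  0.00000e+00  0.00000e+00  1.00000e+00]]
```

View pics/c1.png

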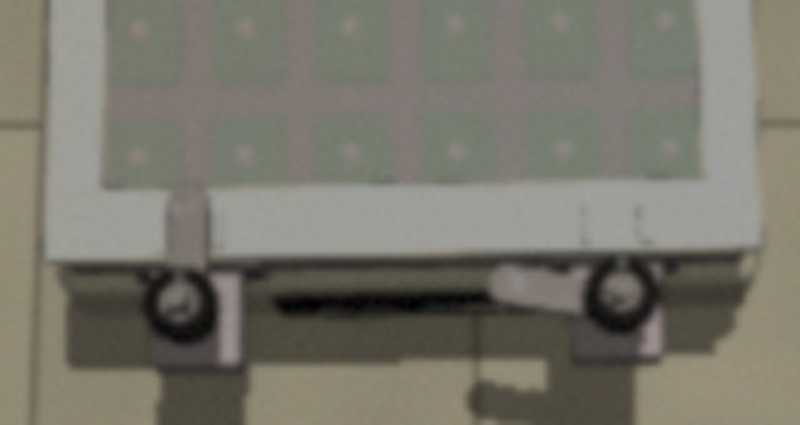

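Measured by pixel (246,210): fastened nut is near world (530,178), head at z 171–189. I'll approach with the gripper closed, in front of the nut.

Call:
carry_out([
  [0,0,110,0],
  [0,0,110,-7],
  [40,40,110,-14],
  [130,340,110,-20],
  [200,340,110,-20],
  [200,340,110,-20],
  [240,340,110,-20],
  [240,340,110,-20],
  [240,340,110,-20],
  [240,340,110,-20],
  [240,500,110,-20.4],
  [240,500,110,-20.4],
  [240,690,110,-20.4],
  [240,690,110,-20.4],
  [240,690,110,-20.4],
  [240,690,110,-20.4],
  [240,690,110,-20.4],
  [240,690,110,-20.4],
  [240,690,110,-20.4],
  [240,690,110,-20.4],
], hand=0)

```text
time: 1.77
tool_pos: [421.9, 192.1, 296.7]
tcp_rot: [3.14, 1.57, 1.57]
contact_force: [1.2, -0.6, 1.7]
grip_width: 0.4
```

Run:
```python
from plant import *
from h import *
o=get_obs(); im=capture('wrist')[:,:,::-1].copy()
i=camera_info('wrist');P=toolpose(o)@i['mount']
np.save('w1.npy',P); cv2.imwrite('pics/w1.png',im)
print(toolpose(o).round(3))
print('pred nut',project(i,np.array([530,178,189.]),P), 'tcp',project(i,o['tool_pos'],P))
```

```text
[[ 0.00000e+00  1.00000e+00  1.00000e-03  4.21865e+02]
 [ 1.00000e-03  1.00000e-03 -1.00000e+00  1.92136e+02]
 [-1.00000e+00  0.00000e+00 -1.00000e-03  2.96652e+02]
 [ 0.00000e+00  0.00000e+00  0.00000e+00  1.00000e+00]]
pred nut [336.05294074  52.12816879] tcp [318.07678075 224.76984015]
```

View pics/w1.png

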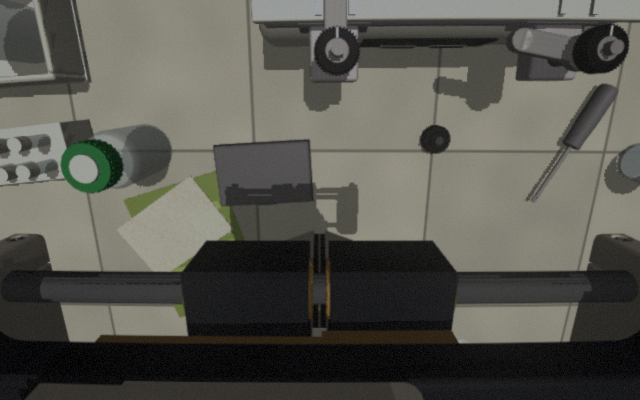

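Nut head centre is at about px (337,49) against a prediction of (336,52), so the estimate is good. The index line points to the lid. I'll zoom in on the fingertips.

Run:
```python
import cv2
im=cv2.imread('pics/w1.png')
cv2.imwrite('pics/w1c.png',cv2.resize(cv2.convertScaleAbs(im[215:345,270:370],alpha=2.5),None,fx=4.5,fy=4.5,interpolation=cv2.INTER_CUBIC))
```

```text
(no output)
```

View pics/w1c.png

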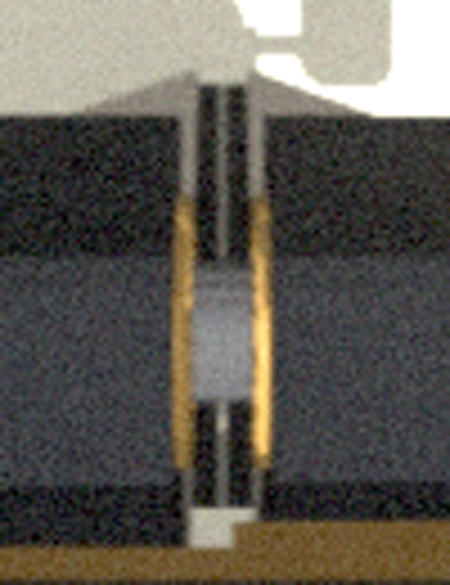

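Call:
carry_out([
  [0,-14.6,-40,0],
  [0,-14.6,-80,0],
  [0,-14.6,-120,0],
  [0,-14.6,-120,0],
  [30,-14.6,-120,0],
  [55,-14.6,-120,0],
  [68,-14.6,-120,0],
  [72,-14.6,-120,0],
  [74,-14.6,-120,0],
  [76,-14.6,-120,0],
  [77,-14.6,-120,0],
  [77,-14.6,-120,0],
])

```text
time: 2.82
tool_pos: [498.4, 184.3, 176.7]
tcp_rot: [-3.096, 1.565, 1.622]
contact_force: [0.5, 0.2, 0.1]
grip_width: 0.5
```

Run:
```python
from plant import *
from h import *
o=get_obs(); im=capture('wrist')[:,:,::-1].copy()
print(o['tool_pos'],o['contact_force'])
cv2.imwrite('pics/w2.png',cv2.convertScaleAbs(cv2.resize(im[100:300,220:420],None,fx=3,fy=3,interpolation=cv2.INTER_CUBIC),alpha=1.6))
print('tcp',project(camera_info('wrist'),o['tool_pos'],toolpose(o)@camera_info('wrist')['mount']))
```

```text
[498.35606231 184.2844036  176.73449248] [0.47482829 0.20268472 0.14444672]
tcp [318.07640696 224.76942788]
```

View pics/w2.png

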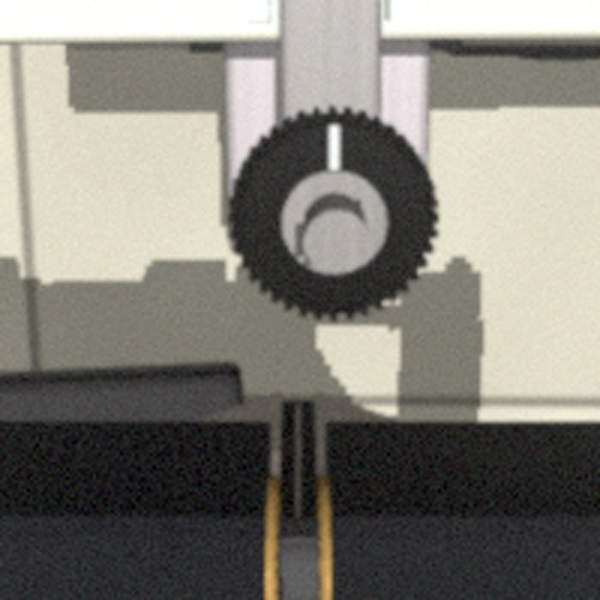

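Nut is centred at px (331,171) with its index line pointing at the lid, and the fingertip is about in line with it. I'll touch slowly.

Call:
carry_out([
  [1,-6.5,0,0],
  [2,-6.5,0,0],
  [3,-6.5,0,0],
  [4,-6.5,0,0],
  [5,-6.5,0,0],
  [6,-6.5,0,0],
  [6.5,-6.5,0,0],
  [6.5,-6.5,0,0],
])

```text
time: 3.53
tool_pos: [504.9, 177.8, 176.6]
tcp_rot: [-3.068, 1.565, 1.651]
contact_force: [0.1, 0.2, -0.1]
grip_width: 0.3
```

Run:
```python
from plant import *
from h import *
o=get_obs(); print(o['tool_pos'],o['contact_force'],o['joint_positions'])
i=camera_info('wrist')
T=toolpose(o).copy();T[:3,3]=[498.4,184.3,176.7]
print('nut c',ray2z(i,(331,171),189,T@i['mount']))
```

```text
[504.88241813 177.8471305  176.57543065] [ 0.11905404  0.23294868 -0.11995506] [0.19137987 0.36866324 1.51517221 0.00636749 1.25708479 1.75402738]
nut c [533.71505848 177.46991595 189.        ]
```

Call:
carry_out([
  [0.7,0,0,0],
  [1.4,0,0,0],
  [2,0,0,0],
  [2.5,0,0,0],
  [3,0,0,0],
  [3,0,0,0],
])

```text
time: 4.03
tool_pos: [507.9, 177.8, 176.6]
tcp_rot: [-3.065, 1.565, 1.654]
contact_force: [0.5, -0.3, -0.2]
grip_width: 0.6
```

Call:
carry_out([
  [0.7,0,0,0],
  [1.4,0,0,0],
  [2,0,0,0],
  [2.5,0,0,0],
  [3,0,0,0],
  [3,0,0,0],
])

```text
time: 4.53
tool_pos: [511.1, 177.8, 176.5]
tcp_rot: [-3.077, 1.565, 1.642]
contact_force: [-0.2, 0.1, 0.3]
grip_width: 0.7
```

Call:
carry_out([
  [0.7,0,0,0],
  [1.4,0,0,0],
  [2,0,0,0],
  [2.5,0,0,0],
  [3,0,0,0],
  [3,0,0,0],
])

```text
time: 5.03
tool_pos: [514.2, 177.8, 176.5]
tcp_rot: [-3.082, 1.565, 1.637]
contact_force: [-0.0, 0.2, -0.5]
grip_width: 0.5
```

Run:
```python
from plant import *
from h import *
im=capture('wrist')[:,:,::-1].copy()
o=get_obs();print(o['tool_pos'],o['contact_force'])
cv2.imwrite('pics/w3.png',cv2.convertScaleAbs(cv2.resize(im[100:260,240:400],None,fx=3.5,fy=3.5,interpolation=cv2.INTER_CUBIC),alpha=1.8))
```

```text
[514.09721909 177.80572163 176.51100891] [ 0.23805123  0.74837922 -1.05340961]
```

View pics/w3.png

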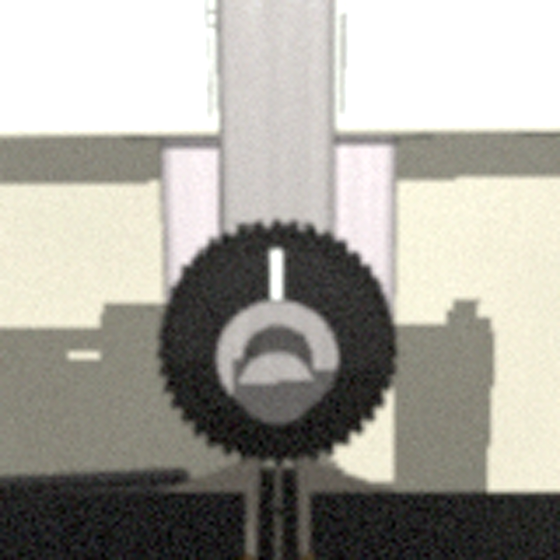

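Call:
carry_out([
  [0.5,-0.5,0,0],
  [1,-0.5,0,0],
  [1.5,-0.5,0,0],
  [2,-0.5,0,0],
  [2,-0.5,0,0],
])

```text
time: 5.5
tool_pos: [516.2, 177.3, 176.5]
tcp_rot: [-3.082, 1.565, 1.637]
contact_force: [-0.6, 0.2, 0.2]
grip_width: 0.2
```

Call:
carry_out([
  [0.5,0,0,0],
  [1,0,0,0],
  [1.5,0,0,0],
  [2,0,0,0],
  [2,0,0,0],
])

```text
time: 5.92
tool_pos: [518.3, 177.3, 176.5]
tcp_rot: [-3.076, 1.565, 1.642]
contact_force: [0.3, 0.6, 0.3]
grip_width: 0.2
```

Run:
```python
from plant import *
from h import *
o=get_obs();print(o['tool_pos'],o['contact_force'],o['moment'])
i=camera_info('wrist');T=toolpose(o)
T[:3,3]=[514.1,177.8,176.5]; print('nut',ray2z(i,(319,197),189,T@i['mount']))
im=capture('top')[:,:,::-1]; s=capture('scene')[:,:,::-1]
a=cv2.resize(im[180:240,215:295],None,fx=5,fy=5,interpolation=cv2.INTER_CUBIC)
b=cv2.resize(s[150:210,340:420],None,fx=5,fy=5,interpolation=cv2.INTER_CUBIC)
cv2.imwrite('pics/ts.png',cv2.convertScaleAbs(np.hstack([a,b]),alpha=1.5))
```

```text
[518.288384   177.2826471  176.50003645] [0.26586069 0.59917337 0.30116058] [ 0.00269628 -0.02300996  0.06220447]
nut [534.96286785 177.28799254 189.        ]
```

View pics/ts.png

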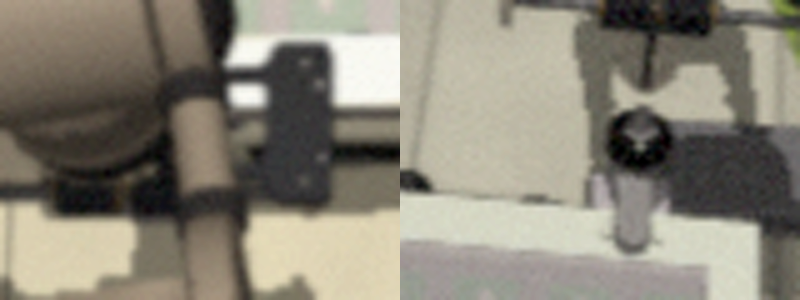

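Run:
```python
from plant import *
from h import *
i=camera_info('scene')
print('tcp proj',project(i,np.array([518.3,177.3,176.5]),i['pose']),'nut top',project(i,np.array([534,177.4,189]),i['pose']),'stud top',project(i,np.array([534,177.4,204]),i['pose']))
s=capture('scene')[:,:,::-1]
b=cv2.resize(s[140:210,350:430],None,fx=8,fy=8,interpolation=cv2.INTER_CUBIC)
cv2.imwrite('pics/s2.png',cv2.convertScaleAbs(b,alpha=1.8))
```

```text
tcp proj [387.28850266 175.36197838] nut top [387.49356256 176.1233392 ] stud top [388.01025769 172.51397196]
```

View pics/s2.png

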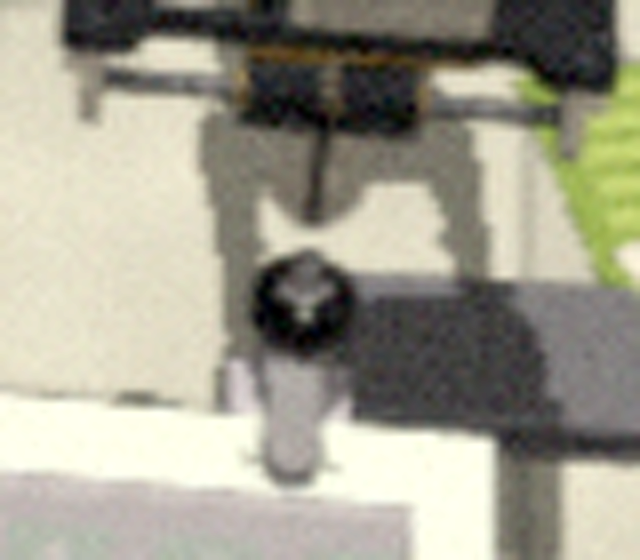

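Run:
```python
from plant import *
from h import *
i=camera_info('scene'); im=cv2.imread('pics/scene0.png'); g=cv2.cvtColor(im,6)
T=np.array([[0,.937,.349,183.3],[0,.349,-.937,-491.5],[-1,0,0,186.8],[0,0,0,1]])
for h in (0,19,38,66):
  print(h,[project(i,(T@[-h,0,s,1])[:3],i['pose']).round(1) for s in (-46,0,46)])
for r in range(60,95): print(r,' '.join('%3d'%v for v in g[r,176:236:2]))
```

```text
0 [array([218.7,  88.2]), array([205.8,  89.9]), array([192.9,  91.6])]
19 [array([217.8,  83.8]), array([204.8,  85.5]), array([191.8,  87.1])]
38 [array([216.9,  79.3]), array([203.8,  80.9]), array([190.7,  82.6])]
66 [array([215.5,  72.5]), array([202.3,  74.1]), array([189. ,  75.8])]
60  27  11  17  10   9  14   5  20  25  29  28  32  28  27  22  19  15  23  17  24   9  12  12  34  72  59  21  14   8  19
61  11   6   8   9  20  23  36  33  33  34  34  34  23  25  22  15  16  25  26  10  18  24   8  41  70  41  26  19  22  21
62   9  15  29  37  34  26  36  32  29  26  25  17  28  19  25  26  27  27  23  16  17  19  11  40  69  26  13  21  17  17
63   0  24  40  38  35  30  27  21  26  21  27  21  23  29  26  23  23  30  31  22  13  15   6  39  63  26   9  17  21  21
64  12  22  24  29  24  22  25  26  25  35  43  54  52  37  25  31  25  28  26  17  11   3  19  24  66  36  14  23  17  20
65  16   7   9  28  21  34  49  53  48  44  49  50  56  37  25  22  19  27  27  24  14   9   5  16  66  32  24  15  18  10
66  31  23  18  22  21  43  59  67  61  50  63  66  74  61  51  35  34 
[... 2795 characters left out ...]
1 117 116 116 114 113 112 111 110 108 109 107 111 108 114 115 113 117 114 113 115 115
90 117 119 108 121 124 124 125 123 122 119 121 119 120 118 116 115 116 116 115 115 114 115 112 111 108 109 107 112 111 112
91 118 114 111 123 126 125 126 122 121 120 122 119 120 117 120 118 120 119 118 121 118 118 124 121 118 117 115 113 110 109
92 115 111 113 121 123 124 123 122 122 121 121 120 120 116 118 116 114 117 121 118 121 120 124 123 123 120 120 118 119 117
93 116 109 117 122 122 121 120 120 120 121 117 121 121 117 117 116 116 118 118 120 121 124 124 126 124 122 123 120 121 119
94 114 109 119 121 121 122 120 119 119 120 120 119 119 119 116 116 116 118 116 119 121 122 123 123 122 122 122 120 119 117
```

Scene, wrist and the open-gripper start picture all show the real fingertips ending about 33 mm above the reported TCP. That explains why there was no contact. I'll back off, go lower and touch again.

Call:
carry_out([
  [-15,0,0,0],
  [-26,0,0,0],
  [-26,0,-10,0],
  [-26,0,-20,0],
  [-26,0,-30,0],
  [-26,0,-30,0],
  [-24,0,-30,0],
  [-22,0,-30,0],
  [-20,0,-30,0],
  [-19,0,-30,0],
  [-18,0,-30,0],
  [-17,0,-30,0],
  [-16,0,-30,0],
  [-16,0,-30,0],
])

```text
time: 7.23
tool_pos: [502.4, 177.3, 146.6]
tcp_rot: [-3.117, 1.565, 1.602]
contact_force: [-0.1, -0.0, -0.1]
grip_width: 0.0
```

Call:
carry_out([
  [0.7,0,0,0],
  [1.4,0,0,0],
  [2.1,0,0,0],
  [2.7,0,0,0],
  [3.3,0,0,0],
  [4,0,0,0],
  [4,0,0,0],
])

```text
time: 7.82
tool_pos: [503.7, 177.3, 146.3]
tcp_rot: [-2.342, 1.563, 2.377]
contact_force: [-10.3, -0.7, 5.2]
grip_width: 0.2
```

Call:
carry_out([
  [2.5,0,0,0],
  [2.5,-2,0,0],
  [2.5,-4,0,0],
  [2.5,-6,0,0],
  [2.5,-8,0,0],
  [2.5,-8,0,0],
])

```text
time: 8.32
tool_pos: [503.8, 169.4, 146.3]
tcp_rot: [-2.07, 1.559, 2.649]
contact_force: [-8.9, 0.7, 5.3]
grip_width: 0.2
```

Run:
```python
from plant import *
from h import *
im=capture('wrist')[:,:,::-1].copy()
s=capture('scene')[:,:,::-1]
o=get_obs();print(o['tool_pos'],o['contact_force'],o['moment'])
a=cv2.resize(im[100:240,250:410],None,fx=4,fy=4,interpolation=cv2.INTER_CUBIC)
b=cv2.resize(s[140:200,365:405],None,fx=4,fy=4,interpolation=cv2.INTER_CUBIC)
b=cv2.copyMakeBorder(b,0,560-b.shape[0],0,0,0)
cv2.imwrite('pics/w4.png',cv2.convertScaleAbs(np.hstack([a,b]),alpha=1.8))
```

```text
[503.82983112 169.44617326 146.30490562] [-9.22310144  0.42150753  5.40159039] [0.06329563 1.59111563 0.05691623]
```

View pics/w4.png

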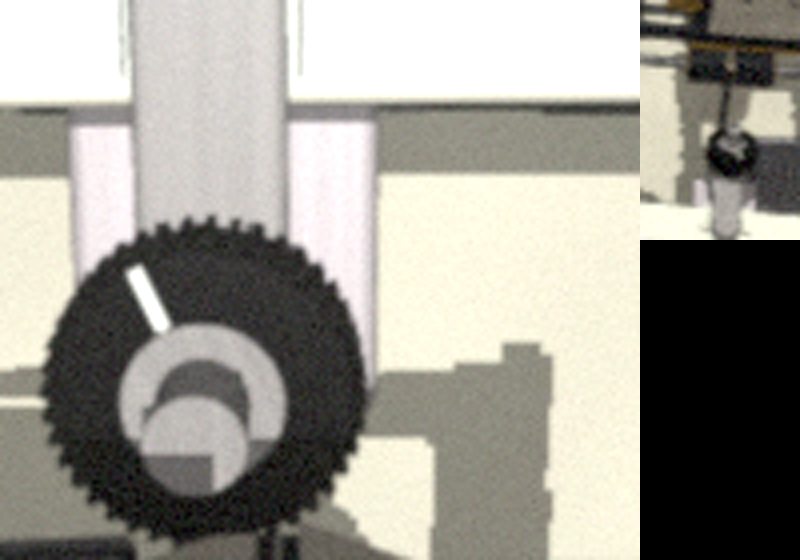

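The nut turned about 27° anticlockwise for an 8 mm stroke, so there's no slip: the wide finger face works like a rack on the rim. The index line runs from crop (165,330) to (133,268). I'll continue with strokes.

Call:
carry_out([
  [2.5,0,0,0],
  [2.5,-3,0,0],
  [2.5,-6,0,0],
  [2.5,-9,0,0],
  [2.5,-9,0,0],
  [-6,-9,0,0],
  [-6,-9,0,0],
  [-6,8,0,0],
  [-6,25,0,0],
  [-6,25,0,0],
  [-6,25,0,0],
])

```text
time: 9.33
tool_pos: [497.7, 194.9, 146.2]
tcp_rot: [-2.05, 1.559, 2.671]
contact_force: [-0.2, -0.5, -0.8]
grip_width: 0.5
```

```bash
cat > ang.py <<'E'
from plant import *
from h import *
import sys
def ang(ztop):
    im=capture('wrist'); o=get_obs(); i=camera_info('wrist'); P=toolpose(o)@i['mount']
    C=np.array([531.5,177.4])
    # fit: search centre shift for best contrast of white line; sample radial line 10..16 mm
    best=[]
    for dx in range(-6,7,2):
      for dy in (-3,-1.5,0,1.5,3):
        for t in np.arange(0,360,3):
          r=np.arange(9.5,16,.7); v=[]
          for off in (0,):
            pts=[project(i,np.array([C[0]+dx+q*np.cos(np.radians(t)),C[1]+dy+q*np.sin(np.radians(t)),ztop]),P) for q in r]
            m=[im[int(round(p[1])),int(round(p[0]))].min() if 0<=p[1]<400 else 0 for p in pts]
          best.append((min(m)*1.0,t,dx,dy))
    best.sort(reverse=True); return best[:6],o
if __name__=='__main__':
    im=capture('wrist'); o=get_obs(); i=camera_info('wrist'); P=toolpose(o)@i['mount']
    zt=float(sys.argv[1]); C=[531.5,177.4]
    # unwarp top face plane: 4 px/mm, x up, y left
    S=5;n=50; src=[];dst=[]
    for a,b in((-20,-20),(-20,20),(20,20),(20,-20)):
        src.append(project(i,np.array([C[0]+a,C[1]+b,zt]),P)); dst.append([(25-b)*S,(25-a)*S])
    H=cv2.getPerspectiveTransform(np.float32(src),np.float32(dst))
    w=cv2.warpPerspective(np.ascontiguousarray(im),H,(250,250))
    cv2.imwrite('pics/'+sys.argv[2],cv2.convertScaleAbs(w[:,:,::-1],alpha=1.6))
    g=w.min(2); g2=(g>85).astype(np.uint8)
    N,l,st,ce=cv2.connectedComponentsWithStats(g2)
    cx=125;cy=125
    for k in range(1,N):
        if 25<st[k,4]<500:
            m=cv2.minAreaRect(np.argwhere(l==k)[:,::-1].astype(np.float32))
            d=ce[k]-[cx,cy]
            print('blob area',st[k,4],'r mm',round(np.hypot(*d)/S,1),'azim',round(np.degrees(np.arctan2(-d[0],-d[1])),0),'rect',np.round(m[1],1),round(m[2]))
    print(o['time'],o['tool_pos'].round(1),o['contact_force'].round(1))
E
python3 ang.py 189.7 u1.png
```

```text
blob area 60 r mm 20.2 azim 89.0 rect [15.  4.] 90
blob area 40 r mm 7.8 azim 139.0 rect [9.2 4.2] 45
9.3833 [497.7 194.3 146.2] [1.  0.2 0.2]
```

View pics/u1.png

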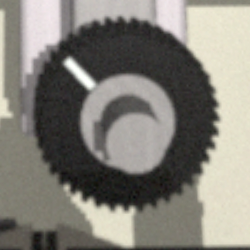

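Line azimuth is about 45° after 17 mm of stroke. Now full strokes.

Call:
carry_out([
  [5,0,0,0],
  [9,0,0,0],
  [9,-3,0,0],
  [9,-7,0,0],
  [9,-11,0,0],
  [9,-15,0,0],
  [9,-19,0,0],
  [9,-23,0,0],
  [9,-27,0,0],
  [9,-31,0,0],
  [9,-34,0,0],
  [9,-34,0,0],
  [0,-34,0,0],
  [0,-34,0,0],
  [0,-18,0,0],
  [0,0,0,0],
  [0,0,0,0],
  [0,0,0,0],
])

```text
time: 10.88
tool_pos: [497.6, 194.9, 146.3]
tcp_rot: [-2.036, 1.559, 2.686]
contact_force: [0.1, -0.8, 0.1]
grip_width: 0.7
```

```bash
cat > ang2.py <<'E'
from plant import *
from h import *
import sys
def pol(w,cx,cy):
    g=cv2.GaussianBlur(w.min(2) if w.ndim==3 else w,(3,3),0)
    t=np.radians(np.arange(360)); v=np.zeros((360,8))
    for k,r in enumerate(np.linspace(54,72,8)):
        v[:,k]=cv2.remap(g,(cx-r*np.sin(t)).astype(np.float32)[None],(cy-r*np.cos(t)).astype(np.float32)[None],1)[0]
    s=np.sort(v,1)[:,1]; a=int(s.argmax()); return a,s[a],np.median(s)
def unwarp(zt):
    im=capture('wrist'); o=get_obs(); i=camera_info('wrist'); P=toolpose(o)@i['mount']
    C=[531.5,177.4];S=5;src=[];dst=[]
    for a,b in((-20,-20),(-20,20),(20,20),(20,-20)):
        src.append(project(i,np.array([C[0]+a,C[1]+b,zt]),P)); dst.append([(25-b)*S,(25-a)*S])
    return cv2.warpPerspective(np.ascontiguousarray(im),cv2.getPerspectiveTransform(np.float32(src),np.float32(dst)),(250,250)),o
if __name__=='__main__':
    if 'u1' in sys.argv: print(pol((cv2.imread('pics/u1.png')/1.6).astype(np.uint8),127,115))
    w,o=unwarp(float(sys.argv[1])); cv2.imwrite('pics/'+sys.argv[2],cv2.convertScaleAbs(w[:,:,::-1],alpha=1.6))
    for cy in (111,115,119): print(cy,pol(w,127,cy))
    print(o['time'],o['tool_pos'].round(1),o['contact_force'].round(1))
E
python3 ang2.py 190 u2.png u1
```

```text
(49, np.float64(155.0), np.float64(25.0))
111 (147, np.float64(107.0), np.float64(26.0))
115 (144, np.float64(108.0), np.float64(26.0))
119 (143, np.float64(88.0), np.float64(25.0))
10.9333 [497.6 194.3 146.2] [-0.3  0.7  0.5]
```

Angle read 49° then about 145°, so roughly 96° per stroke. Six more strokes.

Call:
carry_out([
  [5,0,0,0],
  [9,0,0,0],
  [9,-3,0,0],
  [9,-7,0,0],
  [9,-11,0,0],
  [9,-15,0,0],
  [9,-19,0,0],
  [9,-23,0,0],
  [9,-27,0,0],
  [9,-31,0,0],
  [9,-34,0,0],
  [9,-34,0,0],
  [0,-34,0,0],
  [0,-34,0,0],
  [0,-18,0,0],
  [0,0,0,0],
  [0,0,0,0],
  [0,0,0,0],
])

```text
time: 12.43
tool_pos: [497.6, 194.8, 146.3]
tcp_rot: [-2.02, 1.56, 2.703]
contact_force: [-0.9, -0.3, -1.3]
grip_width: 0.5
```

```bash
python3 ang2.py 191 u3.png
```

```text
111 (231, np.float64(138.0), np.float64(26.0))
115 (235, np.float64(151.0), np.float64(26.0))
119 (238, np.float64(155.0), np.float64(25.0))
12.4833 [497.6 194.3 146.2] [ 0.1 -0.4 -0.5]
```

Call:
carry_out([
  [5,0,0,0],
  [9,0,0,0],
  [9,-3,0,0],
  [9,-7,0,0],
  [9,-11,0,0],
  [9,-15,0,0],
  [9,-19,0,0],
  [9,-23,0,0],
  [9,-27,0,0],
  [9,-31,0,0],
  [9,-34,0,0],
  [9,-34,0,0],
  [0,-34,0,0],
  [0,-34,0,0],
  [0,-18,0,0],
  [0,0,0,0],
  [0,0,0,0],
  [0,0,0,0],
])

```text
time: 13.98
tool_pos: [497.7, 194.8, 146.3]
tcp_rot: [-2.022, 1.561, 2.701]
contact_force: [-0.3, -0.0, 0.4]
grip_width: 0.2
```

```bash
python3 ang2.py 192 u4.png
```

```text
111 (339, np.float64(158.0), np.float64(25.0))
115 (340, np.float64(157.0), np.float64(25.0))
119 (341, np.float64(157.0), np.float64(25.0))
14.0333 [497.6 194.3 146.3] [ 0.4  0.1 -0.1]
```

Call:
carry_out([
  [5,0,0,0],
  [9,0,0,0],
  [9,-3,0,0],
  [9,-7,0,0],
  [9,-11,0,0],
  [9,-15,0,0],
  [9,-19,0,0],
  [9,-23,0,0],
  [9,-27,0,0],
  [9,-31,0,0],
  [9,-34,0,0],
  [9,-34,0,0],
  [0,-34,0,0],
  [0,-34,0,0],
  [0,-18,0,0],
  [0,0,0,0],
  [0,0,0,0],
  [0,0,0,0],
])

```text
time: 15.53
tool_pos: [497.9, 194.8, 146.4]
tcp_rot: [-2.039, 1.561, 2.686]
contact_force: [-0.1, -0.1, -0.1]
grip_width: 0.5
```

```bash
python3 ang2.py 193 u5.png
```

```text
111 (98, np.float64(151.0), np.float64(26.0))
115 (94, np.float64(154.0), np.float64(25.0))
119 (90, np.float64(154.0), np.float64(25.0))
15.5833 [497.8 194.2 146.3] [ 0.6  0.9 -0.1]
```

Call:
carry_out([
  [5,0,0,0],
  [9,0,0,0],
  [9,-3,0,0],
  [9,-7,0,0],
  [9,-11,0,0],
  [9,-15,0,0],
  [9,-19,0,0],
  [9,-23,0,0],
  [9,-27,0,0],
  [9,-31,0,0],
  [9,-34,0,0],
  [9,-34,0,0],
  [0,-34,0,0],
  [0,-34,0,0],
  [0,-18,0,0],
  [0,0,0,0],
  [0,0,0,0],
  [0,0,0,0],
])

```text
time: 17.08
tool_pos: [498.1, 194.8, 146.5]
tcp_rot: [-2.057, 1.562, 2.668]
contact_force: [-0.1, 0.4, -0.3]
grip_width: 0.4
```

```bash
python3 ang2.py 194 u6.png
```

```text
111 (195, np.float64(84.0), np.float64(25.0))
115 (196, np.float64(79.0), np.float64(25.0))
119 (198, np.float64(86.0), np.float64(25.0))
17.1333 [498.  194.2 146.4] [-0.9 -0.4  1.1]
```

Call:
carry_out([
  [5,0,0,0],
  [9,0,0,0],
  [9,-3,0,0],
  [9,-7,0,0],
  [9,-11,0,0],
  [9,-15,0,0],
  [9,-19,0,0],
  [9,-23,0,0],
  [9,-27,0,0],
  [9,-31,0,0],
  [9,-34,0,0],
  [9,-34,0,0],
  [0,-34,0,0],
  [0,-34,0,0],
  [0,-18,0,0],
  [0,0,0,0],
  [0,0,0,0],
  [0,0,0,0],
])

```text
time: 18.63
tool_pos: [498.3, 194.5, 146.6]
tcp_rot: [-2.052, 1.563, 2.675]
contact_force: [-0.1, -1.2, -0.3]
grip_width: 0.2
```

```bash
python3 ang2.py 195 u7.png
cat > arm.py <<'E'
from plant import *
from h import *
im=capture('wrist'); o=get_obs(); i=camera_info('wrist'); P=toolpose(o)@i['mount']
g=cv2.GaussianBlur(im,(3,3),0).astype(int)
for x in (572,578,584,590):
    ys=np.arange(135,221,1.); row=[]
    for y in ys:
        p=project(i,np.array([x,y,167.]),P); r,c=int(round(p[1])),int(round(p[0]))
        row.append(g[r,c].mean() if 0<=r<400 and 0<=c<640 else -1)
    row=np.array(row); m=(row>=0)&(row<(row.max()*.8))
    print(x,'max',row.max(),'arm y',ys[m].min() if m.any() else None,ys[m].max() if m.any() else None,'mid',ys[m].mean().round(1) if m.any() else None, m.sum())
E
python3 arm.py
```

```text
111 (303, np.float64(154.0), np.float64(25.0))
115 (306, np.float64(156.0), np.float64(25.0))
119 (309, np.float64(156.0), np.float64(25.0))
18.6833 [498.3 194.  146.5] [-0.   0.1  0.4]
572 max 165.0 arm y 168.0 189.0 mid 178.5 22
578 max 165.33333333333334 arm y 168.0 189.0 mid 178.5 22
584 max 165.66666666666666 arm y 168.0 190.0 mid 178.7 16
590 max 164.33333333333334 arm y 169.0 188.0 mid 178.5 20
```

Total is about 666° and the arm is still straight (mid y 178.5 all along). A short last stroke takes it to about 720°.

Call:
carry_out([
  [5,-6,0,0],
  [8.5,-6,0,0],
  [8.5,-9,0,0],
  [8.5,-13,0,0],
  [8.5,-17,0,0],
  [8.5,-21,0,0],
  [8.5,-24,0,0],
  [8.5,-24,0,0],
  [0,-24,0,0],
  [0,-24,0,0],
  [-10,-24,0,0],
  [-10,-24,0,0],
  [-10,-24,0,0],
])

```text
time: 19.82
tool_pos: [488.8, 169.3, 146.7]
tcp_rot: [-2.045, 1.563, 2.68]
contact_force: [0.2, -1.6, -1.1]
grip_width: 0.2
```

```bash
python3 ang2.py 195 u8.png; python3 arm.py
```

```text
111 (18, np.float64(164.0), np.float64(27.0))
115 (17, np.float64(165.0), np.float64(27.0))
119 (16, np.float64(165.0), np.float64(27.0))
19.8667 [489.1 169.4 146.7] [0.1 0.5 0.6]
572 max 171.66666666666666 arm y 169.0 188.0 mid 178.5 20
578 max 172.33333333333334 arm y 169.0 188.0 mid 178.5 20
584 max 171.33333333333334 arm y 169.0 188.0 mid 178.5 20
590 max 169.33333333333334 arm y 169.0 188.0 mid 181.2 12
```

The nut is at about 735° (2.03 turns) and the arm is straight. Next: rise, go over the lid to the arm's -y side, and descend.

Call:
carry_out([
  [0,-10,30,0],
  [0,-31,65,0],
  [0,-31,65,0],
  [30,-33,65,0],
  [70,-33,65,0],
  [107,-33,65,0],
  [107,-33,65,0],
  [107,-33,65,0],
  [107,-33,30,0],
  [107,-33,0,0],
  [107,-33,-5,0],
  [107,-33,-10,0],
  [107,-33,-10,0],
])

```text
time: 21.0
tool_pos: [595.9, 136.5, 137.3]
tcp_rot: [-2.079, 1.563, 2.645]
contact_force: [0.4, 0.3, 0.0]
grip_width: 0.4
```

Now I'll feel for the lid at z = 150.

Call:
carry_out([
  [0,0,-1.5,0],
  [0,0,-3,0],
  [0,0,-4.5,0],
  [0,0,-6,0],
  [0,0,-7.5,0],
  [0,0,-9,0],
  [0,0,-10,0],
  [0,0,-10,0],
])

```text
time: 21.67
tool_pos: [595.8, 136.5, 126.9]
tcp_rot: [-2.037, 1.563, 2.687]
contact_force: [-0.2, -0.0, 0.2]
grip_width: 0.5
```

Call:
carry_out([
  [0,0,-1.5,0],
  [0,0,-3,0],
  [0,0,-4.5,0],
  [0,0,-6,0],
  [0,0,-7.5,0],
  [0,0,-8,0],
  [0,0,-8,0],
])

```text
time: 22.25
tool_pos: [595.7, 136.5, 118.7]
tcp_rot: [-2.021, 1.563, 2.704]
contact_force: [-0.1, -0.4, 0.5]
grip_width: 0.7
```

Call:
carry_out([
  [0,0,-1,0],
  [0,0,-2,0],
  [0,0,-3,0],
  [0,0,-4,0],
  [0,0,-5,0],
  [0,0,-5,0],
])

```text
time: 22.75
tool_pos: [595.5, 136.5, 113.4]
tcp_rot: [-1.991, 1.562, 2.734]
contact_force: [-0.1, 0.4, -0.8]
grip_width: 0.1
```

Call:
carry_out([
  [0,0,-1,0],
  [0,0,-2,0],
  [0,0,-3,0],
  [0,0,-3.5,0],
  [0,0,-3.5,0],
])

```text
time: 23.17
tool_pos: [595.6, 136.5, 111.0]
tcp_rot: [-2.034, 1.563, 2.691]
contact_force: [-2.0, -0.1, 6.5]
grip_width: 0.5
```

Lid contact is at TCP z ≈ 111.5, so the real tip sits about 38.5 mm above the TCP. I'll raise to tip z ≈ 160 and push the arm round.

Call:
carry_out([
  [0,0,5,0],
  [0,0,10.5,0],
  [0,3,10.5,0],
  [0,7,10.5,0],
  [0.5,12,10.5,0],
  [1,17,10.5,0],
  [1.5,22,10.5,0],
  [1.5,27,10.5,0],
  [1,34,10.5,0],
  [0,41,10.5,0],
  [-3,48,10.5,0],
  [-7,55,10.5,0],
  [-11,61,10.5,0],
  [-16,67,10.5,0],
  [-22,72,10.5,0],
  [-28,77,10.5,0],
  [-28,77,10.5,0],
])

```text
time: 24.58
tool_pos: [565.8, 214.6, 121.5]
tcp_rot: [-1.964, 1.562, 2.762]
contact_force: [-0.5, 0.5, 0.3]
grip_width: 0.8
```

Call:
carry_out([
  [-4,3,0,0],
  [-8,5,0,0],
  [-11,6,0,0],
  [-14,7,0,0],
  [-16,7,0,0],
  [-16,7,0,0],
  [0,4,0,0],
  [0,4,0,0],
  [0,4,30,0],
  [0,0,70,0],
  [0,-30,100,0],
  [-70,-40,100,0],
  [-70,-40,100,0],
  [-70,-40,100,0],
  [-70,-40,100,0],
])

```text
time: 25.83
tool_pos: [494.5, 174.4, 222.0]
tcp_rot: [-1.987, 1.562, 2.739]
contact_force: [0.1, 0.3, 0.7]
grip_width: 0.4
```

Run:
```python
from plant import *
from h import *
im=capture('wrist')[:,:,::-1].copy(); s=capture('scene')[:,:,::-1]
o=get_obs();print(o['time'],o['tool_pos'],o['contact_force'])
i=camera_info('wrist');print(project(i,np.array([532,177.5,195]),toolpose(o)@i['mount']))
a=im[:220]; b=cv2.resize(s[140:210,300:440],(640,320),interpolation=cv2.INTER_CUBIC)
cv2.imwrite('pics/fin.png',cv2.convertScaleAbs(np.vstack([a,b]),alpha=1.6))
```

```text
25.9333 [496.26835468 174.69561717 221.64329062] [ 0.10260206  0.69621655 -0.64971232]
[314.66309568 157.33994652]
```

View pics/fin.png

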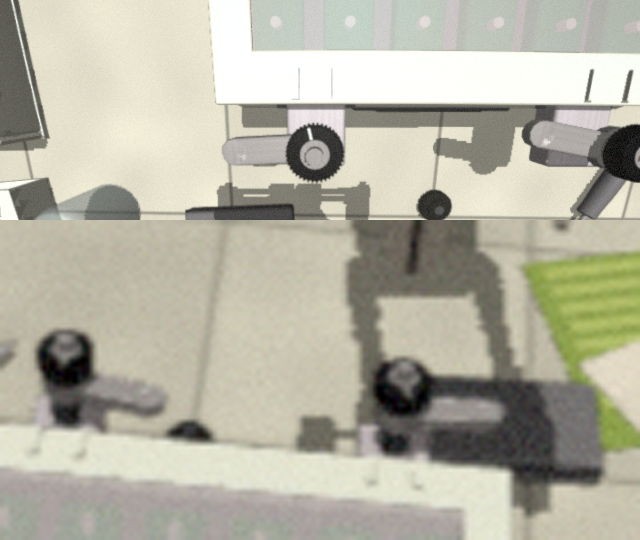

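The arm now lies along +y at about 90° (px 228–290, row 150), clear of the lid. The nut line is at about 15°, near 2.04 turns. The other clamp is unchanged and the gripper is free, so I'm handing in.

```bash
python3 -c "
from plant import *
print(get_obs()['dq'].round(4)); print(close_job())"
```

```text
[ 0.      0.021  -0.0156 -0.      0.0006 -0.0015]
the job is handed in; nothing more can be done
None
```

The clamp is undone and the job is handed in at about 26 s of the 69 s allowed; it gave no verdict.

- **Nut:** I rolled the closed fingertip along the rim of the +y clamp's nut in light strokes, never gripping it. The last reading was about 735°, or 2.04 turns, by following the index line from stroke to stroke. It is still on its stud. The arm was still straight over the lid at that point.
- **Arm:** I pushed it sideways with the fingertip to about +90° (1.57 rad), clear of the lid.
- **Last picture:** the other clamp and the spare nut look unmoved. I did not re-check every item standing about.
- **At hand-in:** the gripper was free above the clamp, with a contact reading of about 0.

**What disagreed:** the fingertips really end about 38 mm above the reported TCP (felt on the lid at 111.5 mm). My first attempts to touch the nut met nothing until I lowered the tool to allow for this. The forces I read, at the end of each move, reached about 12 N on the clamp and 7 N on the lid. The force during the full strokes and the arm push was not recorded.

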